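Dose the machine's hopper with wash tablets

TASK

Draw the orange scoop out from under the white shelf by its pan, set it down right way up on the blue mat, and take it again by its black handle. With it scoop all five wash tablets out of the narrow steel bin, in one load or more, and tip them into the white hopper, without touching a tablet with the gripper and leaving the other things on the table where they are. Then lay the scoop back on the mat, right way up, and let go.

Things in the scene. Friction and masses are not known exactly. Their poses are not given: they have to be found in the camera images.
- scoop: Orange scoop, loose, 0.12 kg +-1/3. Origin: underside of the pan, at its middle; +x out of the open mouth, z up. Pan floor 105 (x -52 to 52) x 64, 2.5 thick; side walls 2.5 thick, outer faces 64 apart, 40 high from x=-52 to 17, 20 high to x=29, none up to the lip; back wall 40 high at x=-52, post 20 wide behind it, up to z=80. Starts flat, handle under the shelf
- scoop_lip (a point): Middle of the front edge of the scoop's floor, on its underside: 52.5 ahead of the scoop's origin. The mouth is open, the lip plain, 2.5 thick, 64 wide. Tablets slide off the floor when the scoop is tipped more than 15 degrees mouth down, fast if it is steep,, and stay in when it is tipped 10 to 20 degrees mouth up; both are smooth (friction about 0.25).
- scoop_grip (a point): Middle of the scoop's black handle: a straight bar 80 long (along the scoop's x), 20 wide, 22 high, flat sides; it lies 96.5 behind the scoop's origin and 69 above the underside of the pan (bar: x -136 to -56, z 58 to 80). Held here the scoop fits the bin; held across the pan the fingers are too wide for the bin.
- dock: White shelf, fixed: board 160 deep x 240 wide, underside 100, top 112 above the table, two side panels and a back; stock on top, up to 205 high, over 75 back from the front edge. Origin: on the table under its middle; -x points out of the open front, front edge at x=-80. The scoop's back wall starts about 3 before that edge, mouth pointing out. Draw it 90 or more along -x before lifting over 10.
- mat: Blue mat fixed on the table, 240 (its x) x 130 (its y), 2 thick. Origin: underside centre.
- bin_in (a point): Centre of the inner floor of the narrow steel bin, fixed; floor 4 above the table, inside 245 (x) x 72 (y), walls 4 thick, rims 36 above the table. Tablets lie one layer deep at the +x end, x=14 to 118; the rest starts empty: the pan fits there flat, mouth towards +x. Slid along the floor to the end wall, the lip runs under them (pushing 10 to 15 N is safe); the handle passes above the rims.
- hopper_in (a point): Centre of the inner floor of the white square hopper, fixed, 4 above the table; outside 135 x 135, walls 4 thick, rim 85 above the table. A grey tub of the same size holding three coloured reels stands nearby and may change places with it.
- tub: Grey square tub holding three coloured reels, fixed, 135 x 135 x 85 high, not to be used. Origin: underside centre.
- tab0: Wash tablet, loose, cream, a smooth pillow-shaped disc 24 across and 16 thick, edges rounded above and below, 12 g. Origin: centre of the face that starts down.
- tab1: Wash tablet, loose, mint green, a smooth pillow-shaped disc 24 across and 16 thick, edges rounded above and below, 12 g. Origin: centre of the face that starts down.
- tab2: Wash tablet, loose, cream, a smooth pillow-shaped disc 24 across and 16 thick, edges rounded above and below, 12 g. Origin: centre of the face that starts down.
- tab3: Wash tablet, loose, mint green, a smooth pillow-shaped disc 24 across and 16 thick, edges rounded above and below, 12 g. Origin: centre of the face that starts down.
- tab4: Wash tablet, loose, cream, a smooth pillow-shaped disc 24 across and 16 thick, edges rounded above and below, 12 g. Origin: centre of the face that starts down.
- spray: Bystander: clear bottle with blue label and red cap, 60 across, 170 high, upright; origin underside centre.
- spool: Bystander: pink thread spool, 48 across, 52 high, upright; origin underside centre.
- jar: Bystander: amber jar with white cap, 68 across, 90 high, upright; origin underside centre.
- brush: Bystander: flat brush with a wooden handle, lying on the table, about 200 long; origin under its middle.
- tape: Bystander: yellow tape ring lying flat, 64 across, 20 high; origin underside centre.

How it is judged:
On the way, in this order (a step that is already met when the one before it is completed fails the run):
1. the scoop stands right way up on the blue mat, let go (x of scoop in the frame of mat between -0.08 and 0.08 m and y of scoop in the frame of mat between -0.05 and 0.05 m and z of scoop in the frame of mat between -0.002 and 0.01 m and angle between scoop's own z axis and vertical below 0.12 rad and contact force between the fingers and scoop below 0.1 N and linear speed of scoop below 0.02 m/s), for 0.2 s.
2. the scoop, held by its handle, is lifted above the bin's rim with tablets in its pan (distance between the grasp point and scoop_grip below 0.045 m and height (world z) of scoop above 0.045 m and ((horizontal distance between tab0 and scoop below 0.065 m and height (world z) of tab0 above 0.045 m) or (horizontal distance between tab1 and scoop below 0.065 m and height (world z) of tab1 above 0.045 m) or (horizontal distance between tab2 and scoop below 0.065 m and height (world z) of tab2 above 0.045 m) or (horizontal distance between tab3 and scoop below 0.065 m and height (world z) of tab3 above 0.045 m) or (horizontal distance between tab4 and scoop below 0.065 m and height (world z) of tab4 above 0.045 m))), for 0.2 s.
3. all five tablets are in the white hopper (x of tab0 in the frame of hopper_in between -0.068 and 0.068 m and y of tab0 in the frame of hopper_in between -0.068 and 0.068 m and z of tab0 in the frame of hopper_in between -0.005 and 0.08 m and x of tab1 in the frame of hopper_in between -0.068 and 0.068 m and y of tab1 in the frame of hopper_in between -0.068 and 0.068 m and z of tab1 in the frame of hopper_in between -0.005 and 0.08 m and x of tab2 in the frame of hopper_in between -0.068 and 0.068 m and y of tab2 in the frame of hopper_in between -0.068 and 0.068 m and z of tab2 in the frame of hopper_in between -0.005 and 0.08 m and x of tab3 in the frame of hopper_in between -0.068 and 0.068 m and y of tab3 in the frame of hopper_in between -0.068 and 0.068 m and z of tab3 in the frame of hopper_in between -0.005 and 0.08 m and x of tab4 in the frame of hopper_in between -0.068 and 0.068 m and y of tab4 in the frame of hopper_in between -0.068 and 0.068 m and z of tab4 in the frame of hopper_in between -0.005 and 0.08 m), for 0.2 s.
At the end, for the whole second after the job is handed in: All five tablets lie at rest inside the white hopper (between its walls, below its rim); the scoop rests right way up (within 0.12 rad) on the blue mat, its pan's middle within 80 mm (along) and 50 mm (across) of the mat's centre, released and at rest (all of step 1 and all of step 3 and linear speed of each of tab0, tab1, tab2, tab3, tab4 below 0.03 m/s); the robot touches nothing.
It fails at once if the gripper touches a tablet (contact force between the fingers and tab0 above 0.3 N or contact force between the fingers and tab1 above 0.3 N or contact force between the fingers and tab2 above 0.3 N or contact force between the fingers and tab3 above 0.3 N or contact force between the fingers and tab4 above 0.3 N).
It fails at once if another thing on the table is pushed more than 40 mm or knocked over (distance of any of spray, spool, jar, brush, tape from where it was at the start of the episode above 0.04 m or angle between any of spray, spool, jar, tape's own z axis and vertical above 0.5 rad).
It also fails if it takes over 72 s, if anything falls off the work surface, if the arm or the gripper's body presses on something with over 40 N, if the wrist force passes 120 N, or if a joint passes its speed limit or range.

ROBOT

A 6-joint arm with a two-finger parallel gripper is mounted at the origin on the work surface. World frame = base frame: x ahead of the robot, y to its left, z up, the work surface at z = 0. Lengths are in m, angles in rad, forces in N, time in s.
With the tool pointing down it reaches from about 0.25 to 0.725 m from the base axis. Payload 9.7 kg.
Tool frame: the origin (TCP) lies at the centre of the arm's flange, where the gripper is bolted on; the fingertips stand 173 mm ahead of it and the grasp point (between the pads) lies 155 mm ahead of it (bot.grip_point_offset is the distance from the TCP to the grasp point, in m); z points along the fingers, y is the direction in which the jaws open and shut (so a half turn about z gives the same grasp; the last joint's range is limited). The gripper opens to 85 mm and grips with 20 to 120 N. Pads are 22 mm wide; open, the fingers measure 114 mm over their backs; the gripper's body (76 mm by 85 mm) begins 54 mm behind the grasp point. The pads swing forward as they close: fully open they stand 13 mm farther back than shut.
Start: joints at [-1.239, 0.087, 0.176, 1.66, 0, 1.571], TCP at [0.179, -0.52, 0.405] pointing down, gripper open.
Joint ranges: [-3.13, 3.13], [-0.85, 1.81], [-1.15, 1.24], [-2.2, 2.28], [-1.44, 1.52], [-3.14, 3.14]. Speed limits (rad/s): [2.22, 2.22, 2.57, 3.14, 3.14, 3.14].

INTERFACE

Orientations are given as a 3x3 rotation matrix whose columns are the frame's x, y, z axes.
In Python, from rig import bot, capture gives the robot as it stands.
- The arm moves only by the tool play_rows, never from a script. Its argument "deltas" is a list of rows, each a list of 5 numbers: the shift along the tool's x, y, z in mm, then the turn about the tool's z in degrees, then the opening, from -1 (shut) to 1 (fully open), so that 0 is half open. In form: [[x, y, z, spin, jaw], ...]. A call has 1 to 20 rows; each row is the pose to reach, as a shift and turn from the pose commanded when the call began, along the tool's axes at that moment; what a row does not reach only later rows make up. A row lasts 1/10 s, in which the tool goes at most 50 mm and 8.59 degrees, less where a joint would pass 70% of its speed; a pose out of reach is approached as far as the arm can. A call with a gripper value outside its range is refused whole. The fingers move at their own pace and stop on an object; the grip force is fixed at half the most. Time passes only in rows, so rows that repeat a pose let the fingers close. It gives the time, the measured TCP pose, the force and the opening at its end, in the units of the state.
- bot.observe(): the state, without advancing time (a new reading comes with each control period).
- capture(name): name is "scene" or "top" or "wrist"; returns a dict with "pixels" (384x512x3 uint8, blue, green, red), "K" (3x3 intrinsics, pixels), "T" (4x4, takes a point from camera to world coordinates). Camera axes: x right, y down, z forward; pixel columns grow to the right and rows downward; lengths in m; the calibration is good to about 2 mm. A picture is of the moment at which its call begins. There is no depth.
- bot.close_job(): hands the job in, once; it reports no verdict.
The state is a dict: "time": time; "q": joint angles; "qd": joint speeds; "tau": joint torques, N m; "ee_pos": TCP position; "ee_rot": TCP orientation; "contact_force": force on the tool from outside, world axes, zero at the start; "torque": the same for the moment, N m; "width": finger opening in m.
Only numpy, scipy, OpenCV 4.12 (cv2) and the standard library are available. Lean on these libraries where they do the work, as an engineer would, in place of code of your own. Each camera call takes 0.05 s, during which the arm holds its last target.

## Working session

There is one attempt and no reset: what is moved stays moved. The work goes in short steps, Python scripts to look and compute and a tool call to move; the robot and the scene stay as the last step left them, time stands still between calls to the robot, and variables do not carry over. Pictures are saved under pics/ and viewed, and the job is handed in when it is done.

Besides the shell and the picture viewer there is one more tool, called after "Emit:" as name(argument=value, ...), one argument or row to a line, values as JSON. play_rows: Moves the arm, as the interface text tells. Its arguments: {"type":"object","properties":{"deltas":{"type":"array"}},"required":["deltas"]}

```bash
ls; mkdir -p pics
python3 - <<'E'
from rig import bot,capture
import cv2
o=bot.observe(); print({k:o[k] for k in('time','ee_pos','ee_rot','width','q')}, bot.grip_point_offset)
for n in('scene','top','wrist'):
    c=capture(n); cv2.imwrite(f'pics/{n}0.png',c['pixels']); print(n,c['K'],c['T'])
E
```

```text
pics
{'time': 0.0, 'ee_pos': array([ 0.17914908, -0.52000359,  0.4039901 ]), 'ee_rot': array([[ 9.45461820e-01,  3.25732685e-01, -4.05960755e-04],
       [ 3.25732938e-01, -9.45461034e-01,  1.21891540e-03],
       [ 1.32205099e-05, -1.28467276e-03, -9.99999175e-01]]), 'width': 0.08532363828600248, 'q': array([-1.23901886e+00,  8.74277920e-02,  1.75113563e-01,  1.65976677e+00,
        1.32084554e-05,  1.57078693e+00])} 0.1547
scene [[348.99861644   0.         245.36572125]
 [  0.         348.99861644 190.41156783]
 [  0.           0.           1.        ]] [[-0.76053322  0.5106256  -0.40106199  0.92694459]
 [ 0.64920304  0.58739406 -0.48322214  0.49369469]
 [-0.01116416 -0.62787715 -0.77823238  0.86578921]
 [ 0.          0.          0.          1.        ]]
top [[372.69647327   0.         255.70974096]
 [  0.         372.69647327 187.71383583]
 [  0.           0.           1.        ]] [[ 0.02825677 -0.99879527  0.04011947  0.45898635]
 [-0.99955633 -0.02861091 -0.00828049  0.00172424]
 [ 0.00941837 -0.03986769 -0.99916058  1.02241014]
 [ 0.          0.          0.          1.        ]]
wrist [[278.64544277   0.         250.88521811]
 [  0.         278.64544277 192.27005022]
 [  0.           0.           1.        ]] [[ 3.26068818e-01 -8.99381662e-01 -2.91190234e-01  2.54733218e-01]
 [-9.45345667e-01 -3.10486410e-01 -9.95979873e-02 -4.95470566e-01]
 [-8.34007120e-04  3.07751224e-01 -9.51466494e-01  3.74215710e-01]
 [ 0.00000000e+00  0.00000000e+00  0.00000000e+00  1.00000000e+00]]
```

View pics/scene0.png

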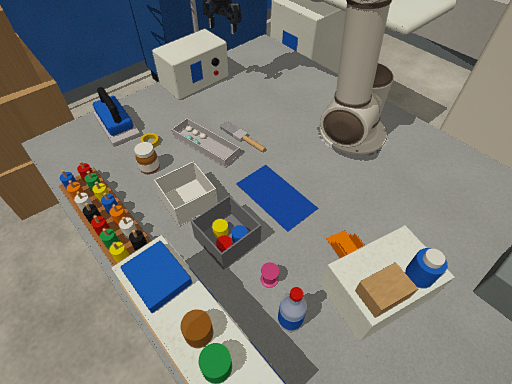

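View pics/top0.png

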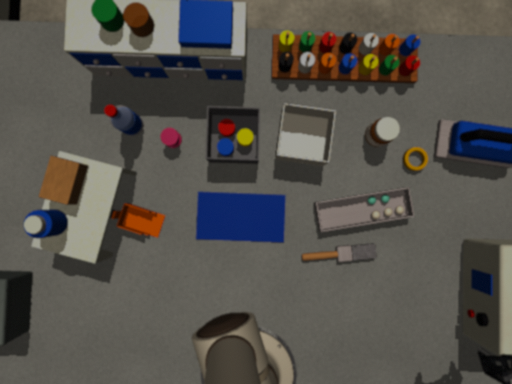

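View pics/wrist0.png

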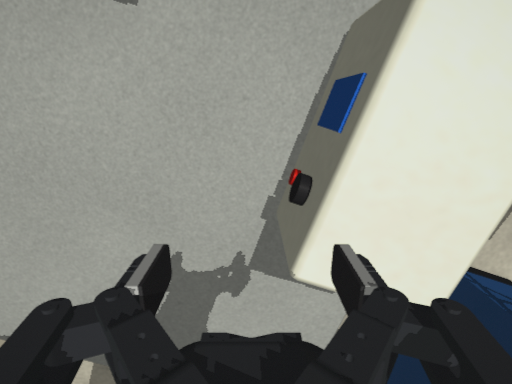

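```bash
cat > h.py <<'E'
import numpy as np,cv2
from rig import bot,capture
def ray(c,uv,z):
    uv=np.atleast_2d(np.array(uv,float)); d=np.c_[uv,np.ones(len(uv))]@np.linalg.inv(c['K']).T@c['T'][:3,:3].T
    o=c['T'][:3,3]; s=(z-o[2])/d[:,2]; return (o+s[:,None]*d)[:,:2]
def proj(c,p):
    p=np.atleast_2d(p); q=(p-c['T'][:3,3])@c['T'][:3,:3]; q=q@c['K'].T; return q[:,:2]/q[:,2:]
def mask(c,lo,hi): return cv2.inRange(cv2.cvtColor(c['pixels'],cv2.COLOR_BGR2HSV),np.array(lo),np.array(hi))
def big(m,roi=None,n=1):
    if roi is not None:
        k=np.zeros_like(m); x0,y0,x1,y1=roi; k[y0:y1,x0:x1]=255; m=m&k
    cs,_=cv2.findContours(m,cv2.RETR_EXTERNAL,cv2.CHAIN_APPROX_NONE)
    cs=sorted(cs,key=cv2.contourArea)[::-1]; return cs[:n]
def rect(c,cnt,z):
    p=ray(c,cnt[:,0]+0.0,z)*1000; return cv2.minAreaRect(p.astype(np.float32))
def wrap(f): return f
E
python3 - <<'E'
from h import *
c=capture('top'); np.set_printoptions(precision=3,suppress=True)
i=c['pixels']
cv2.imwrite('pics/z1.png',cv2.resize(i[90:280,190:430],None,fx=3.3,fy=3.1,interpolation=cv2.INTER_CUBIC))
cv2.imwrite('pics/z2.png',cv2.resize(i[130:280,20:210],None,fx=4,fy=4,interpolation=cv2.INTER_CUBIC))
m=mask(c,[105,150,60],[130,255,255]); k=big(m,(180,180,300,250))[0]; print('mat',rect(c,k,.002))
m=mask(c,[5,180,100],[20,255,255]); k=big(m,(90,190,180,250))[0]; print('scoop',cv2.boundingRect(k),rect(c,k,.0),rect(c,k,.04))
for n,uv in dict(binR=[(314,204),(408,190),(411,216),(319,235)]).items(): print(n,ray(c,uv,.036))
E
```

```text
mat ((419.88470458984375, 33.02739715576172), (236.01986694335938, 126.35408782958984), 89.42890167236328)
scoop (119, 212, 46, 25) ((398.1751708984375, 302.12481689453125), (115.99732971191406, 64.15189361572266), 81.60139465332031) ((400.5542907714844, 290.37213134765625), (111.45916748046875, 61.642032623291016), 81.60140991210938)
binR [[ 0.46  -0.162]
 [ 0.504 -0.411]
 [ 0.435 -0.42 ]
 [ 0.379 -0.177]]
```

View pics/z1.png

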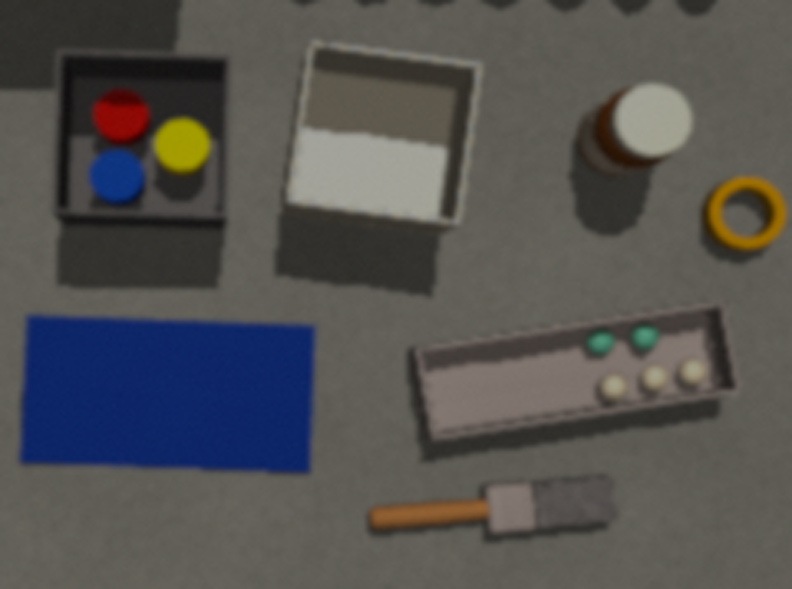

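View pics/z2.png

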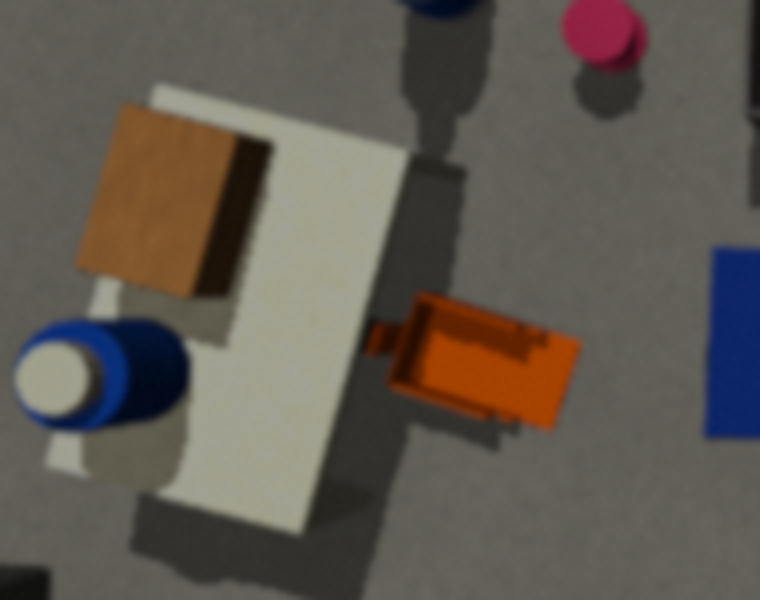

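```bash
cat >> h.py <<'E'
def Z(pts,x0,y0,fx,fy): return np.array(pts,float)/[fx,fy]+[x0,y0]+[(1/fx-1)/2,(1/fy-1)/2]
E
python3 - <<'E'
from h import *
c=capture('top'); np.set_printoptions(precision=4,suppress=True)
l=ray(c,Z([(580,343),(553,430)],20,130,4,4),.0025); b=ray(c,Z([(417,293),(388,385)],20,130,4,4),.04)
print('lip',l,'back',b, np.linalg.norm(l[0]-l[1]),np.linalg.norm(b[0]-b[1]))
L=l.mean(0);B=b.mean(0);d=L-B;print(L,B,np.linalg.norm(d),np.degrees(np.arctan2(d[1],d[0])), [np.degrees(np.arctan2(*(v[0]-v[1])[::-1])) for v in(l,b)])
print('origin',L-d/np.linalg.norm(d)*.0525)
dk=ray(c,Z([(410,150),(302,534)],20,130,4,4),.112);print('dock front',dk)
r=ray(c,Z([(416,347),(720,307),(738,390),(432,439)],190,90,3.3,3.1),.036);print('bin outer rim',r,r.mean(0))
h=ray(c,Z([(315,40),(482,64),(461,224),(287,206)],190,90,3.3,3.1),.085);print('hop',h,h.mean(0))
t=ray(c,Z([(58,50),(228,55),(226,220),(57,217)],190,90,3.3,3.1),.085);print('tub',t,t.mean(0))
m=ray(c,Z([(25,316),(314,324),(310,472),(21,463)],190,90,3.3,3.1),.002);print('mat',m,m.mean(0))
E
```

```text
lip [[0.4174 0.2392]
 [0.358  0.2553]] back [[0.4487 0.3384]
 [0.3881 0.3548]] 0.06158552904586672 0.0628261437474067
[0.3877 0.2472] [0.4184 0.3466] 0.10398453557804459 -107.15257186276189 [np.float64(-15.112789211293167), np.float64(-15.10040540143932)]
origin [0.4032 0.2974]
dock front [[0.5365 0.3217]
 [0.3022 0.3768]]
bin outer rim [[ 0.4664 -0.1664]
 [ 0.5076 -0.4109]
 [ 0.4369 -0.4262]
 [ 0.3884 -0.1809]] [ 0.4498 -0.2961]
hop [[ 0.7153 -0.0746]
 [ 0.6994 -0.2039]
 [ 0.5672 -0.1904]
 [ 0.578  -0.0566]] [ 0.64   -0.1314]
tub [[ 0.701   0.1228]
 [ 0.7009 -0.008 ]
 [ 0.5652 -0.0102]
 [ 0.5639  0.1189]] [0.6327 0.0559]
mat [[ 0.4848  0.1529]
 [ 0.4845 -0.0869]
 [ 0.3543 -0.0869]
 [ 0.3557  0.1517]] [0.4198 0.0327]
```

Emit:
play_rows(
  deltas=[
    [478, -700, 0, -120, 1],
    [478, -700, 0, -120, 1],
    [478, -700, 0, -120, 1],
    [478, -700, 0, -120, 1],
    [478, -700, 0, -120, 1],
    [478, -700, 0, -120, 1],
    [478, -700, 0, -120, 1],
    [478, -700, 0, -120, 1],
    [478, -700, 0, -120, 1],
    [478, -700, 0, -120, 1],
    [478, -700, 0, -120, 1],
    [478, -700, 0, -120, 1],
    [478, -700, 0, -120, 1],
    [478, -700, 0, -120, 1],
    [478, -700, 0, -120, 1],
    [478, -700, 0, -120, 1],
    [478, -700, 0, -120, 1],
    [478, -700, 0, -120, 1],
  ],
)

```text
time: 2.05
ee_pos: [0.404, 0.3021, 0.4021]
ee_rot: [[-0.757, 0.653, -0.003], [0.653, 0.757, -0.001], [0.001, -0.003, -1.0]]
contact_force: [-1.1, -0.7, -1.6]
width: 0.0859
```

Run:
```python
from h import *
o=bot.observe(); print(o['time'],o['q'],o['ee_pos'],o['ee_rot'])
```

```text
2.05 [ 6.41953800e-01 -2.13904978e-02  5.96831160e-02  1.65479818e+00
  7.66123190e-04  1.35350432e+00] [0.40396669 0.30210624 0.40210138] [[-0.75734762  0.65300591 -0.00280402]
 [ 0.65301048  0.75734802 -0.0011397 ]
 [ 0.00137939 -0.00269421 -0.99999542]]
```

Emit:
play_rows(
  deltas=[
    [0, 0, 80, -117, 1],
    [0, 0, 80, -117, 1],
    [0, 0, 80, -117, 1],
    [0, 0, 80, -117, 1],
    [0, 0, 80, -117, 1],
    [0, 0, 80, -117, 1],
    [0, 0, 80, -117, 1],
    [0, 0, 80, -117, 1],
    [0, 0, 80, -117, 1],
    [0, 0, 80, -117, 1],
    [0, 0, 80, -117, 1],
    [0, 0, 80, -117, 1],
    [0, 0, 80, -117, 1],
    [0, 0, 80, -117, 1],
    [0, 0, 80, -117, 1],
  ],
)

```text
time: 3.55
ee_pos: [0.403, 0.2971, 0.3248]
ee_rot: [[-0.241, -0.971, 0.0], [-0.971, 0.241, 0.0], [-0.0, -0.0, -1.0]]
contact_force: [0.9, 0.0, 0.0]
width: 0.0858
```

Run:
```python
from h import *
o=bot.observe(); print(o['time'],o['q'],o['ee_pos'],o['ee_rot'])
c=capture('wrist');cv2.imwrite('pics/w1.png',c['pixels']);np.savez('w1.npz',**c)
```

```text
3.55 [ 6.35306332e-01 -4.60562290e-02 -1.13561736e-01  1.50327991e+00
  2.21416998e-06 -6.92246716e-01] [0.40302022 0.29713647 0.32477704] [[-2.40851690e-01 -9.70561932e-01  7.46875074e-06]
 [-9.70561932e-01  2.40851690e-01  8.25741050e-06]
 [-9.81318952e-06 -5.26007387e-06 -1.00000000e+00]]
```

View pics/w1.png

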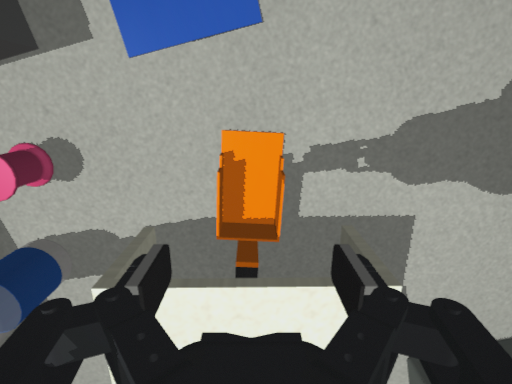

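Run:
```python
from h import *
np.set_printoptions(precision=4,suppress=True)
c=np.load('w1.npz')
cv2.imwrite('pics/w1z.png',cv2.resize(c['pixels'][115:295,180:320],None,fx=4,fy=3.3,interpolation=cv2.INTER_CUBIC))
l=ray(c,[(222.5,130),(285,133)],.0025); b=ray(c,[(217,238),(280,241)],.04)
L=l.mean(0);B=b.mean(0);d=L-B
print(l,b,np.linalg.norm(l[0]-l[1]),np.linalg.norm(b[0]-b[1]),np.linalg.norm(d),np.degrees(np.arctan2(d[1],d[0])),[np.degrees(np.arctan2(*(v[0]-v[1])[::-1])) for v in(l,b)],L-d/np.linalg.norm(d)*.0525)
e=ray(c,[(95,288),(402,287)],.112);print(e,np.degrees(np.arctan2(*(e[0]-e[1])[::-1])))
```

```text
[[0.42   0.2387]
 [0.3582 0.2572]] [[0.45   0.3384]
 [0.3886 0.3571]] 0.0644784723342284 0.064185031089813 0.10432699232808337 -106.85321570398536 [np.float64(-16.608061876273833), np.float64(-16.927897411111623)] [0.4043 0.2982]
[[0.5356 0.3235]
 [0.3041 0.3798]] -13.667557163001607
```

View pics/w1z.png

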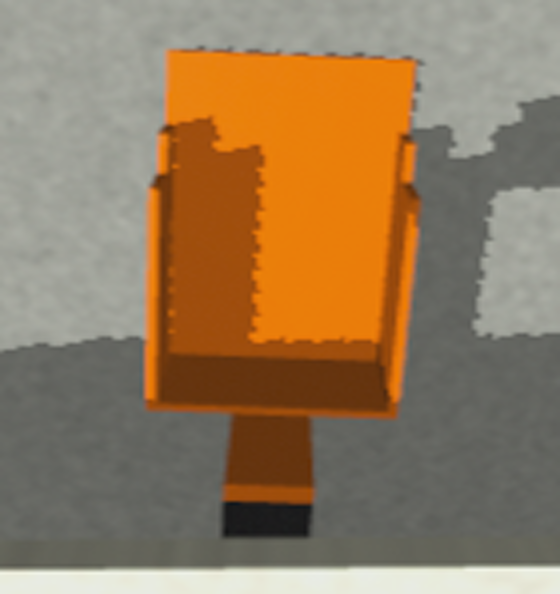

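Emit:
play_rows(
  deltas=[
    [3, -1, 40, 3, 1],
    [3, -1, 80, 3, 1],
    [3, -1, 110, 3, 1],
    [3, -1, 130, 3, 1],
    [3, -1, 145, 3, 1],
    [3, -1, 145, 3, 1],
    [3, -1, 145, 3, 0],
    [3, -1, 145, 3, -0.5],
    [3, -1, 145, 3, -0.8],
    [3, -1, 145, 3, -0.8],
    [3, -1, 145, 3, -0.8],
    [3, -1, 145, 3, -0.8],
    [3, -1, 145, 3, -0.8],
  ],
)

```text
time: 4.9
ee_pos: [0.4038, 0.2947, 0.1812]
ee_rot: [[-0.292, -0.956, 0.002], [-0.956, 0.292, 0.002], [-0.002, -0.002, -1.0]]
contact_force: [0.2, -0.5, 6.4]
width: 0.0635
```

Run:
```python
from h import *
o=bot.observe(); print(o['time'],o['ee_pos'],o['contact_force'],o['width'])
for n in('wrist','scene'):
  c=capture(n);cv2.imwrite(f'pics/{n}2.png',c['pixels'])
```

```text
4.9 [0.40377975 0.29471943 0.18123762] [ 0.24319992 -0.46616325  6.42527707] 0.06345950667008964
```

View pics/wrist2.png

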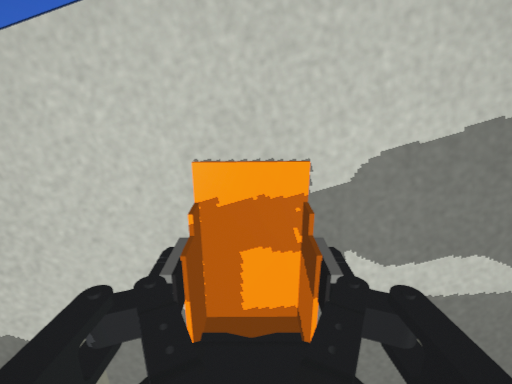

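Emit:
play_rows(
  deltas=[
    [0, 0, -4, 0, -0.8],
    [20, 0, -4, 0, -0.8],
    [50, 0, -5, 0, -0.8],
    [80, 0, -5, 0, -0.8],
    [110, 0, -6, 0, -0.8],
    [130, -10, -15, 0, -0.8],
    [160, -30, -25, -4, -0.8],
    [190, -50, -25, -8, -0.8],
    [220, -70, -25, -13, -0.8],
    [240, -86, -25, -17, -0.8],
    [249, -93, -25, -17, -0.8],
    [249, -93, -25, -17, -0.8],
    [249, -93, -15, -17, -0.8],
    [249, -93, -8, -17, -0.8],
    [249, -93, -3, -17, -0.8],
    [249, -93, -1, -17, -0.8],
    [249, -93, -1, -17, -0.8],
  ],
)

```text
time: 6.7
ee_pos: [0.419, 0.0299, 0.183]
ee_rot: [[0.001, -1.0, 0.0], [-1.0, -0.001, 0.0], [-0.0, -0.0, -1.0]]
contact_force: [-13.3, -0.6, 32.8]
width: 0.0628
```

Run:
```python
from h import *
o=bot.observe(); print(o['time'],o['ee_pos'],o['contact_force'],o['width'])
for n in('wrist','scene'):
  c=capture(n);cv2.imwrite(f'pics/{n}3.png',c['pixels'])
```

```text
6.7 [0.4190066  0.02987617 0.18304892] [-13.34719646  -0.63472749  32.83111501] 0.06284486528136661
```

View pics/scene3.png

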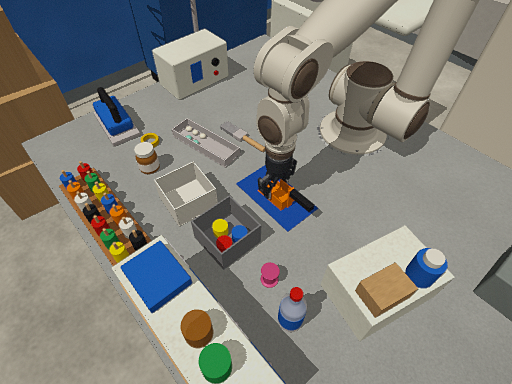

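Emit:
play_rows(
  deltas=[
    [0, 0, -1, 0, -0.6],
    [0, 0, -1, 0, -0.2],
    [0, 0, -1, 0, 0.3],
    [0, 0, -1, 0, 1],
    [0, 0, -1, 0, 1],
    [0, 0, -1, 0, 1],
    [0, 0, -20, 0, 1],
    [-20, 0, -60, 0, 1],
    [-60, 0, -100, 0, 1],
    [-97, 0, -130, 0, 1],
    [-97, 0, -130, 0, 1],
    [-97, 0, -130, 0, 1],
  ],
)

```text
time: 8.0
ee_pos: [0.4195, 0.127, 0.3109]
ee_rot: [[0.003, -1.0, 0.001], [-1.0, -0.003, 0.0], [-0.0, -0.001, -1.0]]
contact_force: [0.4, -0.1, -0.5]
width: 0.0858
```

Run:
```python
from h import *
o=bot.observe(); print(o['time'],o['ee_pos'],o['contact_force'],o['width'])
for n in('wrist','top'):
  c=capture(n);cv2.imwrite(f'pics/{n}4.png',c['pixels']);np.savez(f'{n}4.npz',**c)
```

```text
8.0 [0.41953216 0.12696928 0.31089411] [ 0.39722451 -0.13910959 -0.49918504] 0.08579800952064845
```

View pics/wrist4.png

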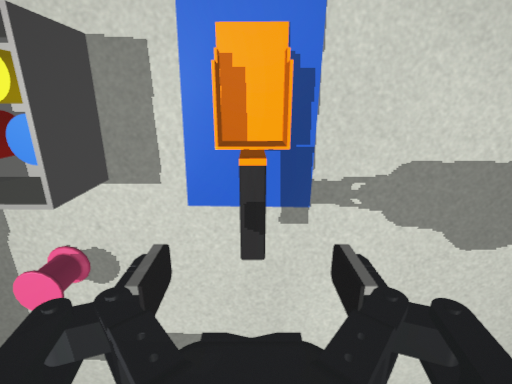

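View pics/top4.png

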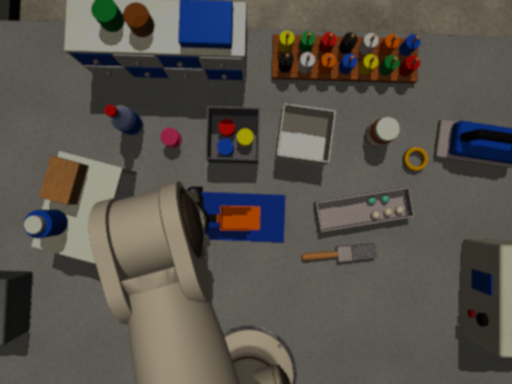

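Run:
```python
from h import *
np.set_printoptions(precision=4,suppress=True)
c=np.load('wrist4.npz')
b=ray(c,[(239.5,163),(266.5,163),(240.5,259),(265.5,259)],.082);print(b)
l=ray(c,[(216,22),(289,22)],.0045);print(l,l.mean(0)); 
r=ray(c,[(212,150),(292,150)],.042);print(r,r.mean(0))
```

```text
[[0.4291 0.0889]
 [0.4094 0.0888]
 [0.429  0.1683]
 [0.4087 0.1682]]
[[ 0.4516 -0.0195]
 [ 0.388  -0.0197]] [ 0.4198 -0.0196]
[[0.4543 0.0861]
 [0.3855 0.0858]] [0.4199 0.086 ]
```

Emit:
play_rows(
  deltas=[
    [-2, 0, 40, 0, 1],
    [-2, 0, 70, 0, 1],
    [-2, 0, 85, 0, 1],
    [-2, 0, 85, 0, 0.5],
    [-2, 0, 85, 0, 0],
    [-2, 0, 85, 0, -0.5],
    [-2, 0, 85, 0, -1],
    [-2, 0, 85, 0, -1],
    [-2, 0, 85, 0, -1],
    [-2, 0, 85, 0, -1],
    [-2, 0, 85, 0, -1],
  ],
)

```text
time: 9.2
ee_pos: [0.4197, 0.1281, 0.2265]
ee_rot: [[0.0, -1.0, 0.001], [-1.0, -0.0, 0.0], [-0.0, -0.001, -1.0]]
contact_force: [-0.2, -0.1, 5.6]
width: 0.0189
```

Emit:
play_rows(
  deltas=[
    [0, 0, -5, 0, -1],
    [0, 0, -15, 0, -1],
    [0, 0, -30, 0, -1],
    [0, 0, -45, 0, -1],
    [0, 0, -50, 0, -1],
    [0, 0, -50, 0, -1],
  ],
)

```text
time: 9.8
ee_pos: [0.4198, 0.1282, 0.277]
ee_rot: [[0.0, -1.0, 0.002], [-1.0, -0.0, 0.001], [-0.001, -0.002, -1.0]]
contact_force: [0.8, 0.9, -0.9]
width: 0.0191
```

Run:
```python
from h import *
o=bot.observe(); print(o['time'],o['ee_pos'],o['contact_force'],o['torque'],o['width'])
for n in('wrist','scene'):
  c=capture(n);cv2.imwrite(f'pics/{n}5.png',c['pixels']);np.savez(f'{n}5.npz',**c)
```

```text
9.8 [0.41979287 0.12817265 0.27699201] [ 0.75085277  0.87085071 -0.86356254] [0.13498061 0.05692581 0.01536035] 0.01906588738917654
```

View pics/wrist5.png

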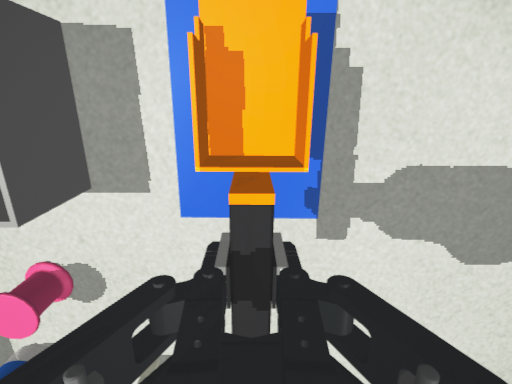

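View pics/scene5.png

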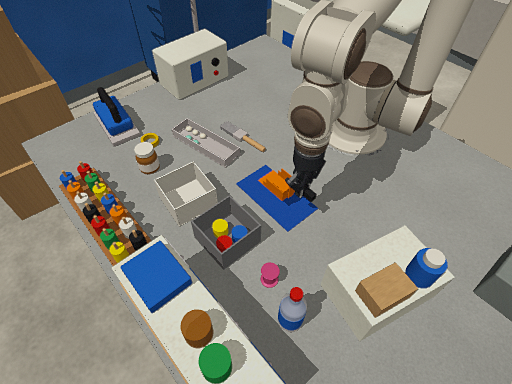

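```bash
cat >> h.py <<'E'
from scipy.spatial.transform import Rotation as R
from scipy.optimize import least_squares
# scoop pose: given grip point pos, yaw dir, pitch (mouth up +)
def scoop_pts(o,gx=-.0965,gz=.069,pitch=0.0,pts=None):
    g=np.array(o['ee_pos'])+np.array(o['ee_rot'])[:,2]*bot.grip_point_offset
    X=np.array(o['ee_rot'])[:,0];Zu=-np.array(o['ee_rot'])[:,2];Y=np.cross(Zu,X)
    p=np.array(pts,float); x=p[:,0]-gx; z=p[:,2]-gz
    c,s=np.cos(pitch),np.sin(pitch)
    return g+np.outer(x*c-z*s,X)+np.outer(p[:,1],Y)+np.outer(x*s+z*c,Zu)
E
python3 - <<'E'
from h import *
c=np.load('wrist5.npz');o=bot.observe()
for pd in(-4,0,4):
  print(pd,proj(c,scoop_pts(o,pitch=np.radians(pd),pts=[(-.052,.032,.04),(-.052,-.032,.04),(.017,.032,.04),(.017,-.032,.04),(-.056,0,.08)])).round(1).tolist())
E
python3 - <<'E'
import cv2
i=cv2.imread('pics/wrist5.png');cv2.imwrite('pics/w5z.png',cv2.resize(i[0:210,170:340],None,fx=3.5,fy=2.8))
E
```

```text
-4 [[198.9, 170.0], [308.8, 170.1], [193.0, 39.3], [315.5, 39.3], [254.5, 193.6]]
0 [[197.7, 167.5], [310.1, 167.7], [189.5, 30.7], [319.3, 30.7], [254.5, 197.1]]
4 [[196.5, 165.5], [311.5, 165.6], [185.6, 22.3], [323.6, 22.2], [254.6, 201.1]]
```

View pics/w5z.png

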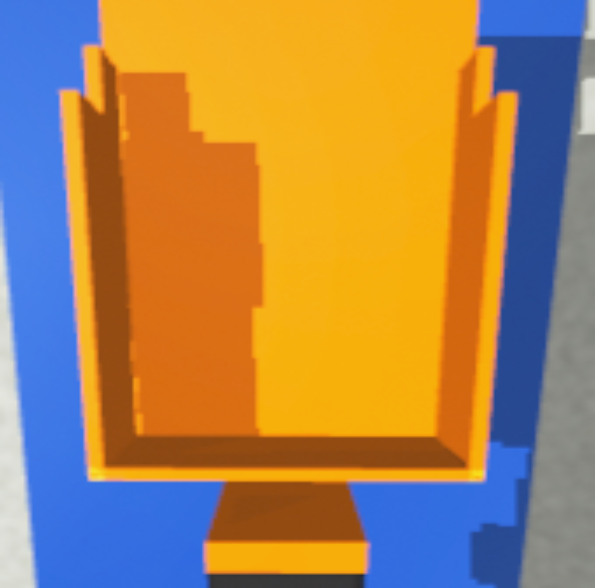

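Emit:
play_rows(
  deltas=[
    [10, 0, -5, 0, -1],
    [30, 0, -15, -2, -1],
    [60, 0, -23, -4, -1],
    [95, -1, -23, -6, -1],
    [130, -2, -23, -8, -1],
    [165, -3, -23, -10, -1],
    [200, -3, -23, -10.4, -1],
    [230, -3, -23, -10.4, -1],
    [255, -3, -23, -10.4, -1],
    [272, -3, -23, -10.4, -1],
    [278, -3, -23, -10.4, -1],
    [278, -3, -23, -10.4, -1],
  ],
)

```text
time: 11.1
ee_pos: [0.4222, -0.1506, 0.2984]
ee_rot: [[0.179, -0.984, -0.001], [-0.984, -0.179, 0.0], [-0.0, 0.001, -1.0]]
contact_force: [0.1, 0.4, -1.6]
width: 0.019
```

Run:
```python
from h import *
o=bot.observe(); print(o['time'],o['ee_pos'],o['ee_rot'][:,0],o['contact_force'],o['torque'],o['width'])
for n in('wrist','top','scene'):
  c=capture(n);cv2.imwrite(f'pics/{n}6.png',c['pixels']);np.savez(f'{n}6.npz',**c)
  if n=='top': cv2.imwrite(f'pics/top6z.png',cv2.resize(c['pixels'][150:270,250:430],None,fx=4.4,fy=4.4,interpolation=cv2.INTER_CUBIC))
  if n=='scene': cv2.imwrite(f'pics/scene6z.png',cv2.resize(c['pixels'][80:200,140:320],None,fx=4.4,fy=4.4,interpolation=cv2.INTER_CUBIC))
```

```text
11.1 [ 0.42220168 -0.15059016  0.29844546] [ 1.79223500e-01 -9.83808293e-01 -4.22779651e-04] [ 0.12069439  0.37865554 -1.58094533] [ 0.12079545  0.00409138 -0.02139296] 0.01897842156737251
```

View pics/wrist6.png

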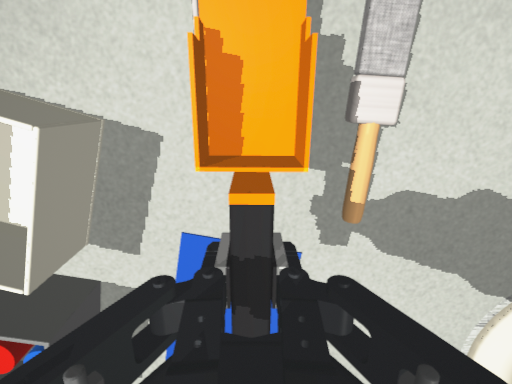

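View pics/top6z.png

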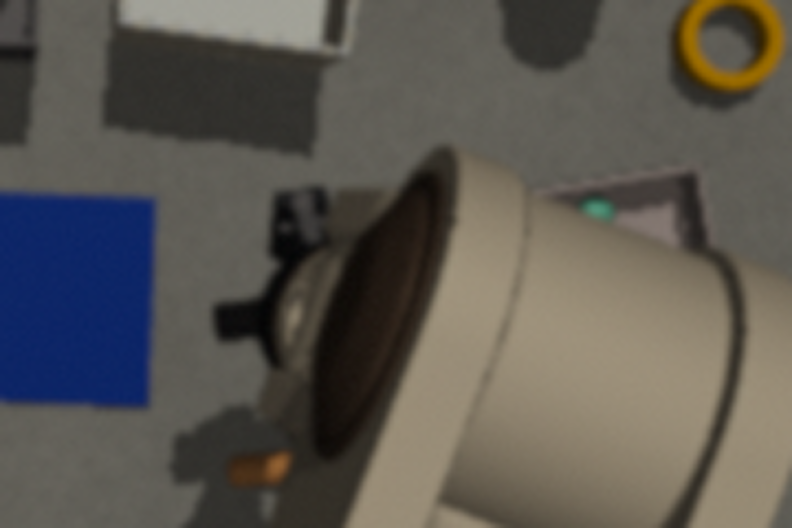

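View pics/scene6z.png

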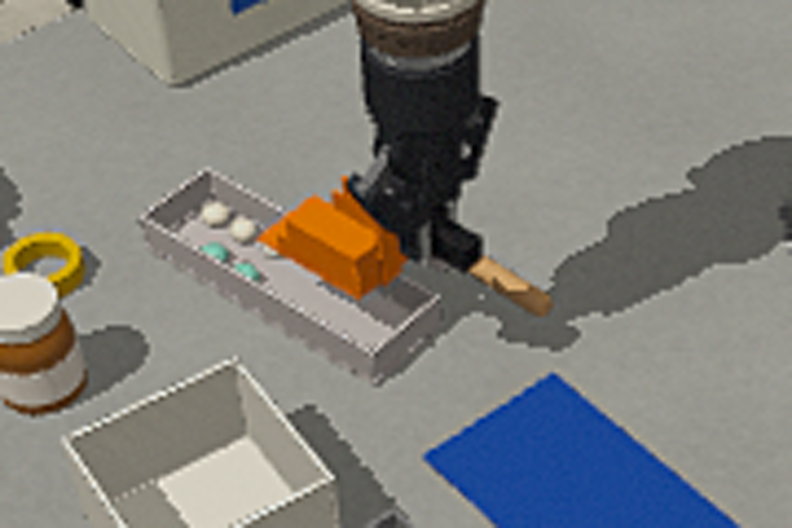

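Emit:
play_rows(
  deltas=[
    [0, -25, -20, 0, -1],
    [0, -55, -50, 0, -1],
    [0, -80, -80, 0, -1],
    [0, -90, -100, 0, -1],
    [0, -90, -100, 0, -1],
    [0, -90, -100, 0, -1],
  ],
)

```text
time: 11.85
ee_pos: [0.511, -0.133, 0.398]
ee_rot: [[0.182, -0.983, -0.001], [-0.983, -0.182, 0.0], [-0.0, 0.001, -1.0]]
contact_force: [0.2, -0.7, -2.5]
width: 0.0191
```

Run:
```python
from h import *
o=bot.observe(); print(o['time'],o['ee_pos'],o['qd'].round(3))
for n in('wrist','top'):
  c=capture(n);cv2.imwrite(f'pics/{n}7.png',c['pixels']);np.savez(f'{n}7.npz',**c)
c=np.load('wrist7.npz');cv2.imwrite(f'pics/wrist7z.png',cv2.resize(c['pixels'][0:200,250:470],None,fx=3.6,fy=3,interpolation=cv2.INTER_CUBIC))
```

```text
11.85 [ 0.51101145 -0.13299936  0.39799798] [-0.012 -0.006 -0.038 -0.004  0.001 -0.002]
```

View pics/wrist7.png

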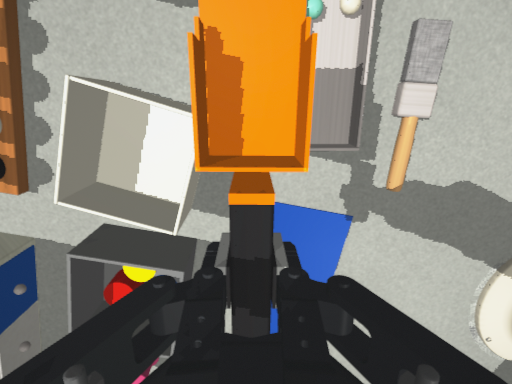

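View pics/wrist7z.png

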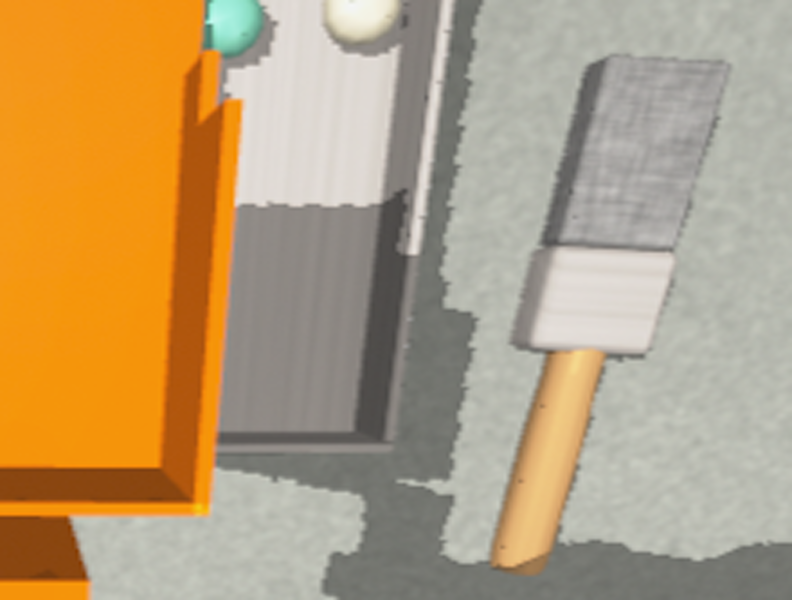

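Emit:
play_rows(
  deltas=[
    [20, -30, -10, 0, -1],
    [40, -65, -20, 0, -1],
    [50, -90, -30, 0, -1],
    [60, -100, -30, 0, -1],
    [60, -100, -30, 0, -1],
    [60, -100, -30, 0, -1],
  ],
)

```text
time: 12.55
ee_pos: [0.6197, -0.1747, 0.4276]
ee_rot: [[0.18, -0.984, -0.002], [-0.984, -0.18, 0.001], [-0.001, 0.002, -1.0]]
contact_force: [-0.2, 0.3, -2.4]
width: 0.019
```

Run:
```python
from h import *
o=bot.observe(); print(o['time'],o['ee_pos'],o['qd'].round(3))
for n in('wrist',):
  c=capture(n);cv2.imwrite(f'pics/{n}8.png',c['pixels']);np.savez(f'{n}8.npz',**c)
c=np.load('wrist8.npz');cv2.imwrite(f'pics/wrist8z.png',cv2.resize(c['pixels'][0:200,300:512],None,fx=3.6,fy=3,interpolation=cv2.INTER_CUBIC))
```

```text
12.55 [ 0.61969593 -0.17467512  0.42759036] [ 0.003 -0.026 -0.009  0.002  0.     0.001]
```

View pics/wrist8.png

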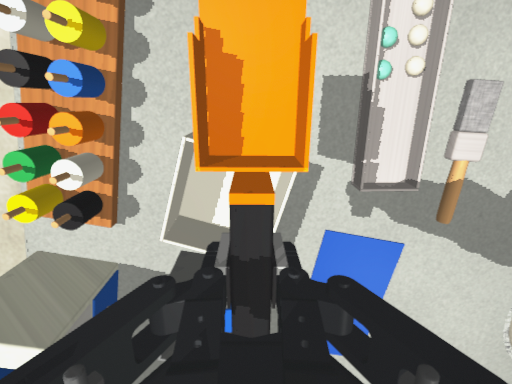

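View pics/wrist8z.png

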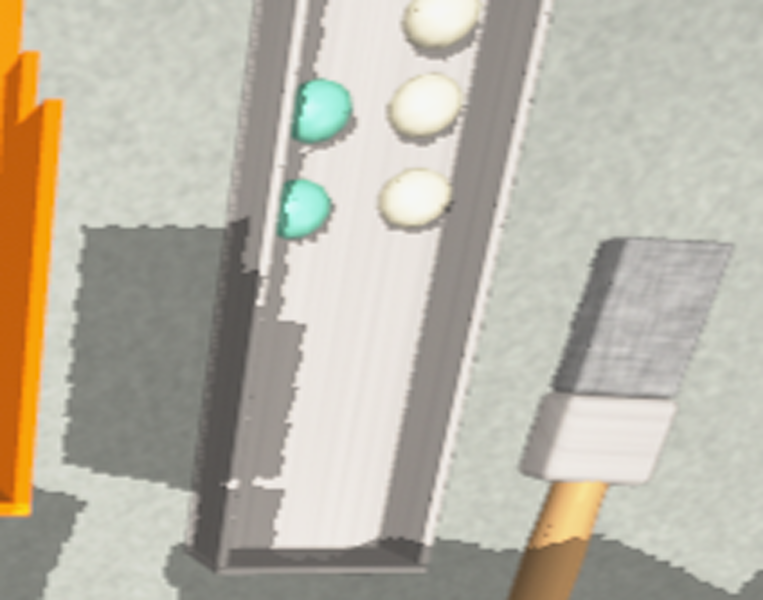

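Run:
```python
from h import *
np.set_printoptions(precision=4,suppress=True)
c=np.load('wrist8.npz')
f=lambda p,z=.036: ray(c,Z(p,300,0,3.6,3),z)
L=f([(217,570),(258,300),(294,0)]);Ri=f([(425,570),(490,270),(549,0)]);B=f([(217,571),(424,571)])
print(L,Ri,B)
for P in(L,Ri): d=P[-1]-P[0];print(np.degrees(np.arctan2(d[1],d[0])))
d=B[1]-B[0];print('rear',np.degrees(np.arctan2(d[1],d[0])),np.linalg.norm(d))
T=f([(320,110),(303,210),(440,17),(425,105),(415,198)],.012);print('tabs',T)
w=np.load('wrist7.npz'); r=ray(w,Z([(395,447),(417,252),(453,0)],250,0,3.6,3),.036);print('w7 right',r)
# top camera
t=np.load('top4.npz') 
cv2.imwrite('pics/t4z.png',cv2.resize(t['pixels'][180:245,305:420],None,fx=6.9,fy=6.9,interpolation=cv2.INTER_CUBIC))
```

```text
[[ 0.4677 -0.1686]
 [ 0.4887 -0.283 ]
 [ 0.5108 -0.3865]] [[ 0.3903 -0.1828]
 [ 0.415  -0.3083]
 [ 0.433  -0.4008]] [[ 0.4676 -0.1681]
 [ 0.3905 -0.1823]]
-78.82515858485323
-78.91160011612169
rear -169.62325324447914 0.07837794591906476
tabs [[ 0.4812 -0.3598]
 [ 0.4747 -0.3226]
 [ 0.4529 -0.3985]
 [ 0.4465 -0.368 ]
 [ 0.4373 -0.3342]]
w7 right [[ 0.3893 -0.1835]
 [ 0.4044 -0.2543]
 [ 0.4189 -0.3332]]
```

View pics/t4z.png

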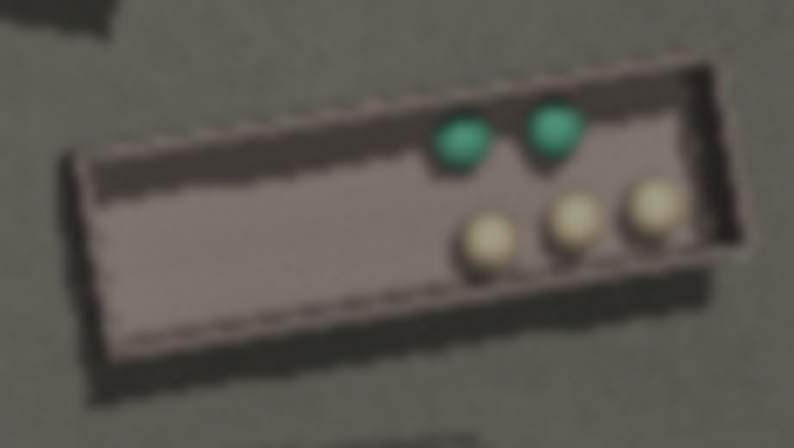

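Emit:
play_rows(
  deltas=[
    [-10, 20, 10, -0.4, -1],
    [-20, 55, 35, -0.4, -1],
    [-35, 95, 70, -0.4, -1],
    [-45, 135, 105, -0.4, -1],
    [-52, 165, 130, -0.4, -1],
    [-56, 182, 145, -0.4, -1],
    [-57, 189, 150, -0.4, -1],
    [-57, 189, 150, -0.4, -1],
    [-57, 189, 150, -0.4, -1],
  ],
)

```text
time: 13.5
ee_pos: [0.4246, -0.1528, 0.28]
ee_rot: [[0.188, -0.982, 0.002], [-0.982, -0.188, -0.001], [0.001, -0.002, -1.0]]
contact_force: [-0.4, -0.8, -1.7]
width: 0.0193
```

Run:
```python
from h import *
o=bot.observe(); print(o['time'],o['ee_pos'],np.degrees(np.arctan2(o['ee_rot'][1,0],o['ee_rot'][0,0])),o['contact_force'])
g=o['ee_pos'];u=np.array([.1874,-.9823]);v=np.array([.9823,.1874]);print(g[:2]@u,g[:2]@v)
c=capture('scene');cv2.imwrite(f'pics/s9.png',cv2.resize(c['pixels'][100:180,165:265],None,fx=7,fy=7,interpolation=cv2.INTER_CUBIC))
c=capture('wrist');cv2.imwrite(f'pics/w9.png',c['pixels'])
```

```text
13.5 [ 0.42460783 -0.15276586  0.27995852] -79.18972018369524 [-0.40961971 -0.84220638 -1.68068577]
0.22963341083681377 0.38846395168930986
```

View pics/s9.png

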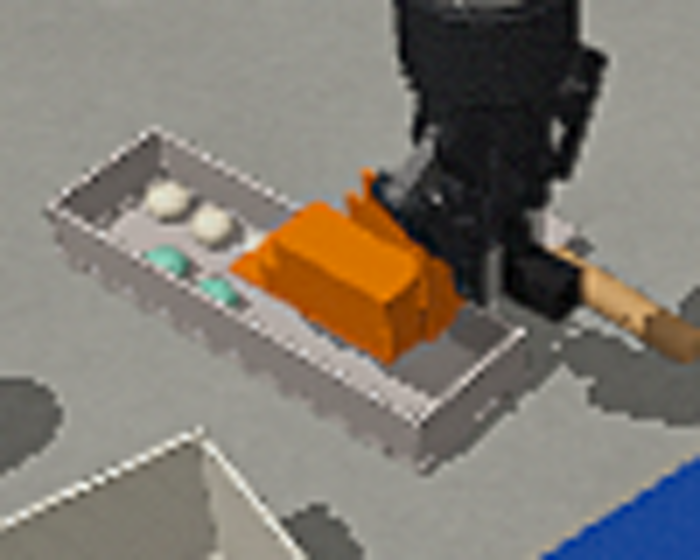

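View pics/w9.png

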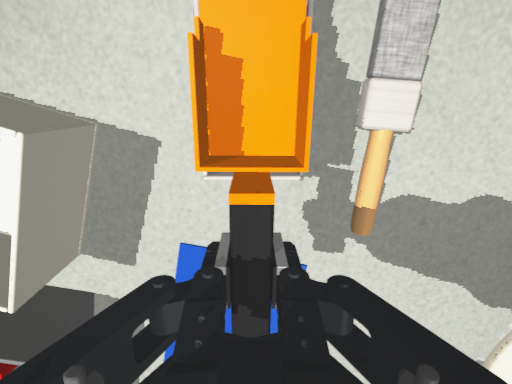

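Emit:
play_rows(
  deltas=[
    [0, 0.5, 15, 0, -1],
    [0, 0.5, 30, 0, -1],
    [0, 0.5, 40, 0, -1],
    [0, 0.5, 46, 0, -1],
    [0, 0.5, 50, 0, -1],
    [0, 0.5, 52, 0, -1],
    [0, 0.5, 52, 0, -1],
  ],
)

```text
time: 14.3
ee_pos: [0.424, -0.153, 0.2282]
ee_rot: [[0.187, -0.982, 0.002], [-0.982, -0.187, -0.001], [0.002, -0.002, -1.0]]
contact_force: [-1.6, 1.6, 7.6]
width: 0.019
```

Run:
```python
from h import *
c=capture('scene');cv2.imwrite(f'pics/s10.png',cv2.resize(c['pixels'][100:180,165:265],None,fx=7,fy=7,interpolation=cv2.INTER_CUBIC))
```

```text
(no output)
```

View pics/s10.png

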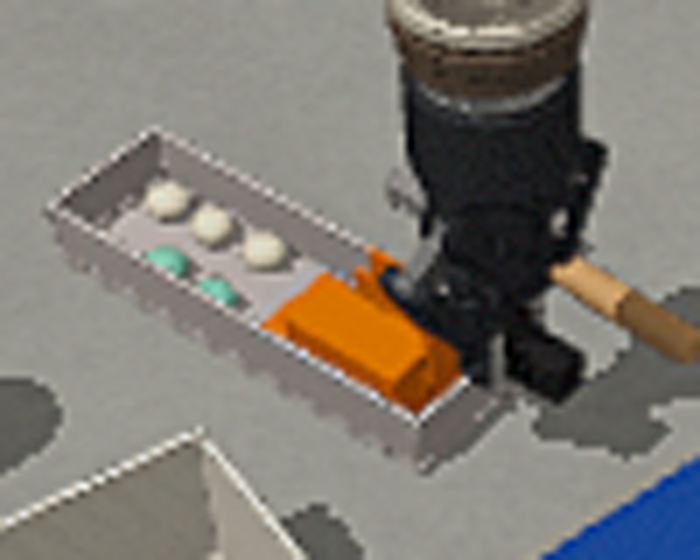

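Emit:
play_rows(
  deltas=[
    [8, 0, 0, 0, -1],
    [18, 0, 0, 0, -1],
    [28, 0, 0, 0, -1],
    [38, 0, 0, 0, -1],
    [48, 0, 0, 0, -1],
    [58, 0, 0, 0, -1],
    [68, 0, 0, 0, -1],
    [78, 0, 0, 0, -1],
    [88, 0, 0, 0, -1],
    [98, 0, 0, 0, -1],
    [108, 0, 0, 0, -1],
    [114, 0, 0, 0, -1],
    [114, 0, 0, 0, -1],
  ],
)

```text
time: 15.65
ee_pos: [0.4456, -0.2657, 0.2282]
ee_rot: [[0.187, -0.982, 0.003], [-0.982, -0.187, -0.002], [0.002, -0.002, -1.0]]
contact_force: [0.6, -1.0, 5.3]
width: 0.0193
```

Run:
```python
from h import *
o=bot.observe(); print(o['time'],o['ee_pos'],o['contact_force'])
g=o['ee_pos'];u=np.array([.1874,-.9823]);v=np.array([.9823,.1874]);print(g[:2]@u,g[:2]@v)
c=capture('scene');cv2.imwrite(f'pics/s11.png',cv2.resize(c['pixels'][100:180,165:265],None,fx=7,fy=7,interpolation=cv2.INTER_CUBIC))
```

```text
15.65 [ 0.445601   -0.2656698   0.22819631] [ 0.57794336 -0.98431689  5.28213868]
0.3444730717180817 0.38792733697352844
```

View pics/s11.png

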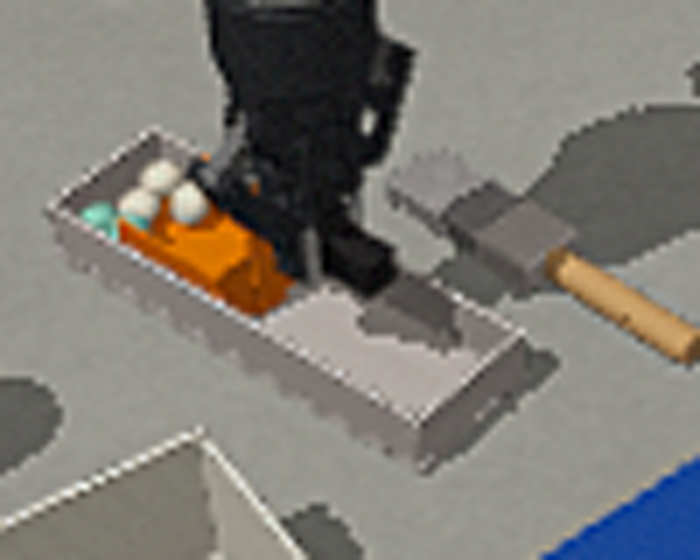

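Emit:
play_rows(
  deltas=[
    [4, 0, 0, 0, -1],
    [7, 0, 0, 0, -1],
    [9, 0, 0, 0, -1],
    [10, 0, 0, 0, -1],
    [10, 0, 0, 0, -1],
  ],
)

```text
time: 16.2
ee_pos: [0.4471, -0.2736, 0.2286]
ee_rot: [[0.189, -0.982, 0.002], [-0.982, -0.189, 0.003], [-0.002, -0.003, -1.0]]
contact_force: [-4.6, 12.8, 16.2]
width: 0.0187
```

Run:
```python
from h import *
o=bot.observe(); print(o['time'],o['ee_pos'],o['contact_force'])
g=o['ee_pos'];u=np.array([.1874,-.9823]);v=np.array([.9823,.1874]);print(g[:2]@u,g[:2]@v)
c=capture('scene');cv2.imwrite(f'pics/s12.png',cv2.resize(c['pixels'][100:180,165:265],None,fx=7,fy=7,interpolation=cv2.INTER_CUBIC))
c=capture('wrist');cv2.imwrite(f'pics/w12.png',c['pixels'])
```

```text
16.2 [ 0.4470766  -0.27360049  0.22863817] [-4.59714475 12.83056638 16.21256792]
0.3525399124291466 0.3878906161441657
```

View pics/s12.png

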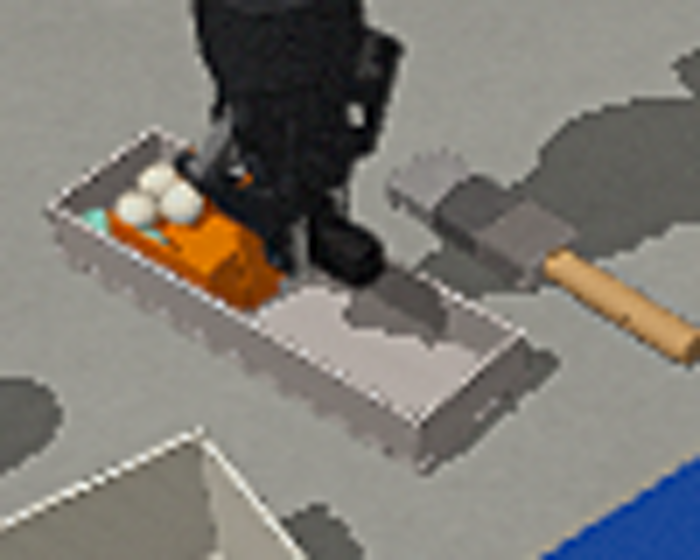

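View pics/w12.png

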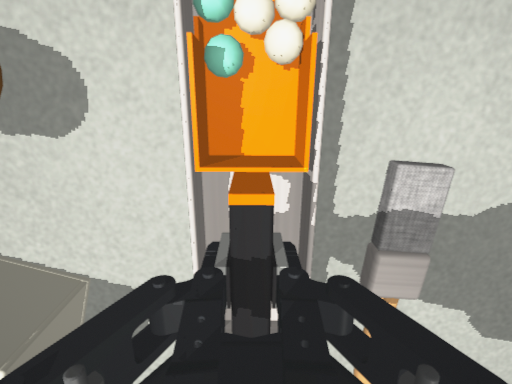

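Emit:
play_rows(
  deltas=[
    [-2, 0, 0, 0, -1],
    [-2, 0, 2, 0, -1],
    [-2, 0, 4, 0, -1],
    [-2, 0, 4, 0, -1],
  ],
)

```text
time: 16.7
ee_pos: [0.4469, -0.272, 0.2275]
ee_rot: [[0.188, -0.982, 0.005], [-0.982, -0.188, -0.0], [0.001, -0.004, -1.0]]
contact_force: [-10.0, 14.8, 35.5]
width: 0.019
```

Run:
```python
from h import *
c=capture('wrist');cv2.imwrite(f'pics/w13.png',c['pixels'])
```

```text
(no output)
```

View pics/w13.png

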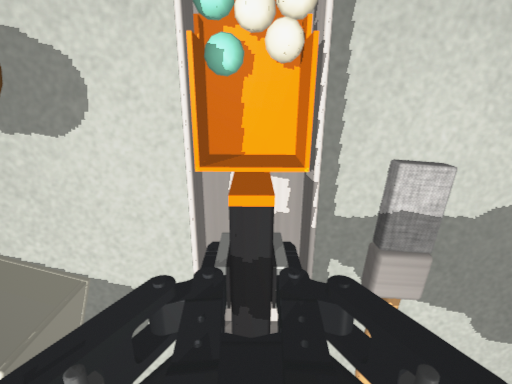

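Emit:
play_rows(
  deltas=[
    [0, 0, -4, 0, -1],
    [0, 0, -8, 0, -1],
    [0, 0, -16, 0, -1],
    [0, 0, -26, 0, -1],
    [0, 0, -38, 0, -1],
    [0, 0, -50, 0, -1],
    [0, 0, -60, 0, -1],
    [0, 0, -68, 0, -1],
    [0, 0, -72, 0, -1],
    [0, 0, -72, 0, -1],
  ],
)

```text
time: 17.75
ee_pos: [0.4466, -0.2727, 0.2952]
ee_rot: [[0.188, -0.982, 0.001], [-0.982, -0.188, -0.0], [0.001, -0.001, -1.0]]
contact_force: [-0.6, 0.4, -1.8]
width: 0.0193
```

Run:
```python
from h import *
c=capture('wrist');cv2.imwrite(f'pics/w14.png',c['pixels'])
c=capture('scene');cv2.imwrite(f'pics/s14.png',cv2.resize(c['pixels'][90:180,155:265],None,fx=6.5,fy=6.5,interpolation=cv2.INTER_CUBIC))
```

```text
(no output)
```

View pics/w14.png

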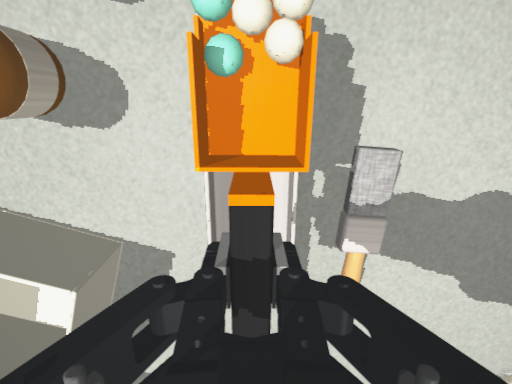

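View pics/s14.png

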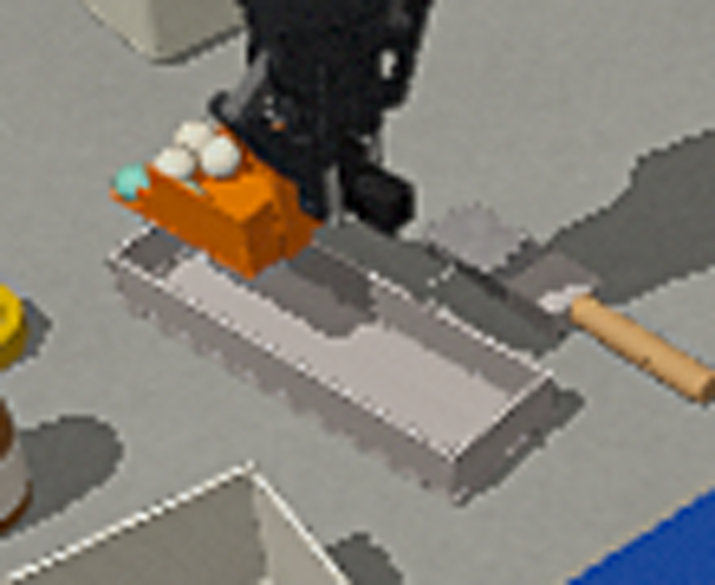

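Emit:
play_rows(
  deltas=[
    [38, 0, -5, 0, -1],
    [76, 0, -10, 0, -1],
    [108, 0, -15, 0, -1],
    [134, 0, -20, 0, -1],
    [154, 0, -20, 0, -1],
    [167, 0, -20, 0, -1],
    [175, 0, -20, 0, -1],
    [178, 0, -20, 0, -1],
    [178, 0, -20, 0, -1],
  ],
)

```text
time: 18.75
ee_pos: [0.4798, -0.4474, 0.3142]
ee_rot: [[0.188, -0.982, -0.001], [-0.982, -0.188, 0.001], [-0.001, 0.0, -1.0]]
contact_force: [-0.3, -0.6, -1.3]
width: 0.0193
```

Run:
```python
from h import *
c=capture('wrist');cv2.imwrite(f'pics/w15.png',c['pixels'])
```

```text
(no output)
```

View pics/w15.png

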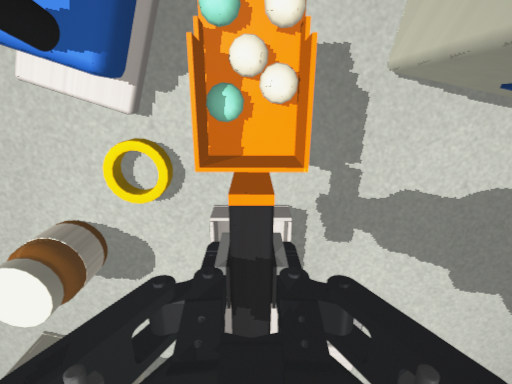

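Run:
```python
from h import *
np.set_printoptions(precision=4,suppress=True)
c=np.load('wrist7.npz')
r=ray(c,[(66,76),(54,204),(179,234),(196,110)],.085);print(r,r.mean(0),[np.linalg.norm(r[i]-r[i-1]) for i in range(4)])
o=bot.observe();X=o['ee_rot'][:2,0];Y=o['ee_rot'][:2,1];print(o['ee_pos'],X,Y)
d=np.array([.667,.125])-o['ee_pos'][:2];print(d@X,d@Y)
cv2.imwrite('pics/w7h.png',cv2.resize(c['pixels'][60:250,30:220],None,fx=3.1,fy=3.1,interpolation=cv2.INTER_CUBIC))
```

```text
[[ 0.7015 -0.2031]
 [ 0.7167 -0.0698]
 [ 0.5799 -0.0586]
 [ 0.5775 -0.1949]] [ 0.6439 -0.1316] [np.float64(0.12430575078505178), np.float64(0.13421200572217137), np.float64(0.13727633375565734), np.float64(0.1362941565992991)]
[ 0.4798 -0.4471  0.3145] [ 0.1878 -0.9822] [-0.9822 -0.1878]
-0.5267470546709453 -0.29128017409402207
```

View pics/w7h.png

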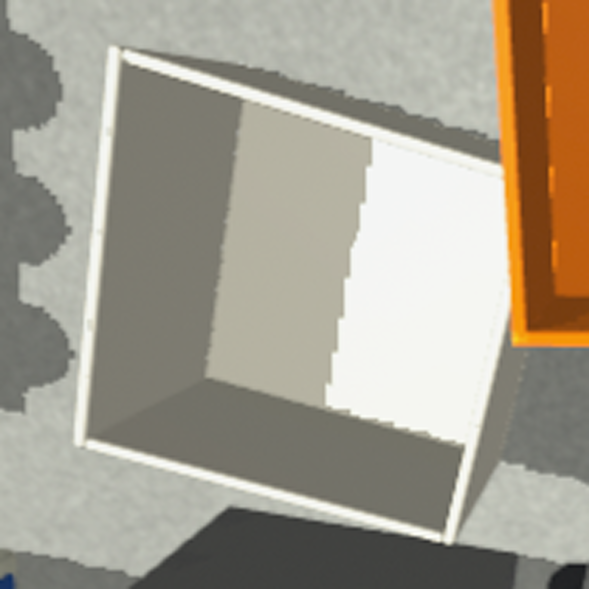

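Emit:
play_rows(
  deltas=[
    [-5, -3, -4, 0, -1],
    [-16, -9, -10, 0, -1],
    [-32, -17, -17, 0, -1],
    [-53, -29, -23, 0, -1],
    [-79, -44, -28, 0, -1],
    [-110, -61, -30, 0, -1],
    [-149, -82, -30, 1, -1],
    [-187, -103, -30, 2, -1],
    [-226, -125, -30, 4, -1],
    [-264, -146, -30, 6, -1],
    [-303, -167, -30, 8, -1],
    [-341, -189, -30, 10, -1],
    [-380, -210, -30, 12, -1],
    [-417, -230, -30, 14, -1],
    [-448, -248, -30, 15, -1],
    [-474, -262, -30, 16, -1],
    [-495, -274, -30, 17, -1],
    [-511, -282, -30, 17, -1],
    [-522, -288, -30, 17, -1],
    [-527, -291, -30, 17, -1],
  ],
)

```text
time: 20.8
ee_pos: [0.6667, 0.1261, 0.345]
ee_rot: [[-0.106, -0.994, 0.0], [-0.994, 0.106, 0.0], [-0.0, -0.0, -1.0]]
contact_force: [0.5, -0.4, -2.4]
width: 0.0188
```

Run:
```python
from h import *
o=bot.observe();print(o['time'],o['ee_pos'],o['ee_rot'][:2,0],np.degrees(np.arctan2(o['ee_rot'][1,0],o['ee_rot'][0,0])))
c=capture('wrist');cv2.imwrite(f'pics/w16.png',c['pixels']);np.savez('w16.npz',**c)
c=capture('scene');cv2.imwrite(f'pics/s16.png',cv2.resize(c['pixels'][120:260,140:320],None,fx=4.3,fy=4.3,interpolation=cv2.INTER_CUBIC))
```

```text
20.8 [0.66667876 0.12606415 0.34502592] [-0.10636917 -0.9943267 ] -96.1060558657089
```

View pics/w16.png

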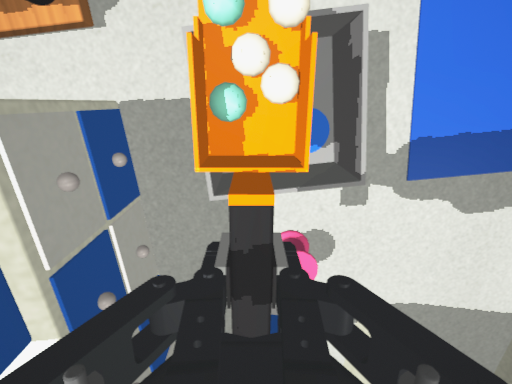

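View pics/s16.png

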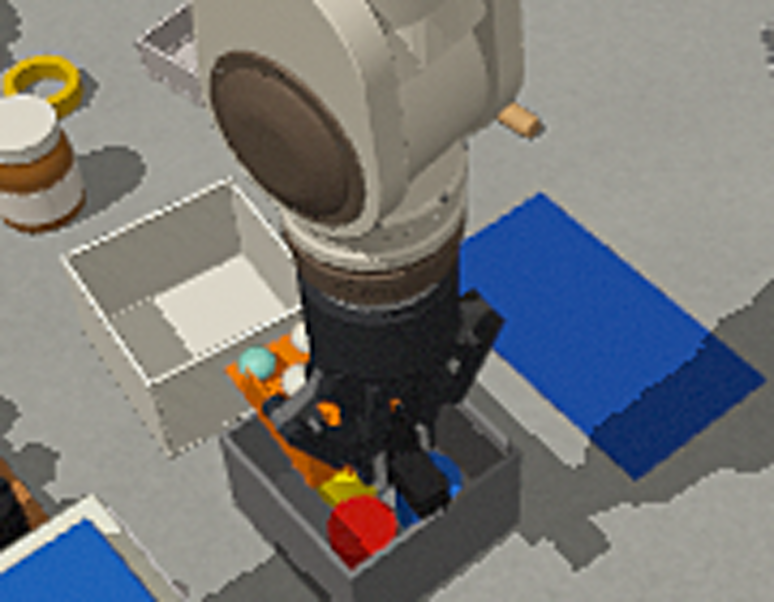

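Emit:
play_rows(
  deltas=[
    [0, 0, 4, 0, -1],
    [0, 0, 8, 0, -1],
    [12, 0, 10, 0, -1],
    [38, 0, 10, 0, -1],
    [78, 0, 10, 0, -1],
    [124, 0, 10, 0, -1],
    [128, 0, 10, 0, -1],
    [90, 0, 10, 0, -1],
    [55, 0, 10, 0, -1],
    [30, 0, 10, 0, -1],
    [15, 0, 10, 0, -1],
    [8, 0, 10, 0, -1],
    [8, 0, 10, 0, -1],
  ],
)

```text
time: 22.2
ee_pos: [0.6659, 0.1168, 0.3346]
ee_rot: [[-0.107, -0.994, -0.0], [-0.994, 0.107, -0.0], [0.0, 0.0, -1.0]]
contact_force: [-0.1, -0.4, -0.9]
width: 0.0192
```

Run:
```python
from h import *
c=capture('wrist');cv2.imwrite(f'pics/w17.png',c['pixels'])
c=capture('scene');cv2.imwrite(f'pics/s17.png',cv2.resize(c['pixels'][120:260,140:320],None,fx=4.3,fy=4.3,interpolation=cv2.INTER_CUBIC))
```

```text
(no output)
```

View pics/w17.png

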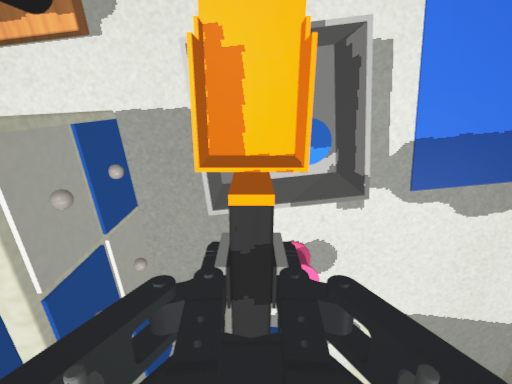

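View pics/s17.png

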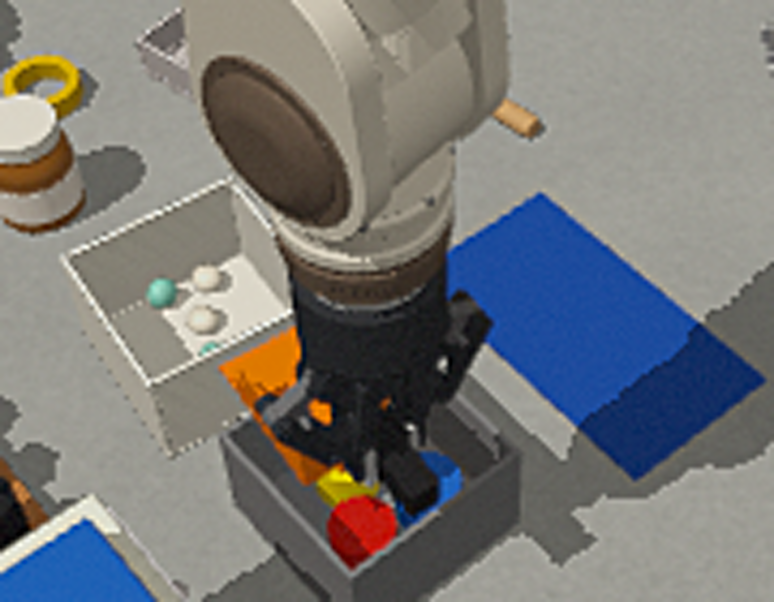

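Emit:
play_rows(
  deltas=[
    [3, 20, 0, -2, -1],
    [6, 55, 0, -4, -1],
    [9, 95, 0, -6, -1],
    [12, 135, 0, -6, -1],
    [15, 175, 20, -6, -1],
    [15, 210, 45, -6, -1],
    [15, 235, 65, -6, -1],
    [15, 246, 75, -6, -1],
    [15, 246, 78, -6, -1],
    [15, 246, 78, -6, -1],
  ],
)

```text
time: 23.3
ee_pos: [0.42, 0.1278, 0.257]
ee_rot: [[-0.004, -1.0, 0.001], [-1.0, 0.004, 0.0], [-0.0, -0.001, -1.0]]
contact_force: [-0.4, -0.1, -1.2]
width: 0.0194
```

Run:
```python
from h import *
o=bot.observe();print(o['time'],o['ee_pos'],np.degrees(np.arctan2(o['ee_rot'][1,0],o['ee_rot'][0,0])))
c=capture('top');cv2.imwrite(f'pics/t18.png',cv2.resize(c['pixels'][85:260,190:430],None,fx=3.3,fy=3.3,interpolation=cv2.INTER_CUBIC))
c=capture('scene');cv2.imwrite(f'pics/s18.png',cv2.resize(c['pixels'][120:260,140:320],None,fx=4.3,fy=4.3,interpolation=cv2.INTER_CUBIC))
```

```text
23.3 [0.42001349 0.12784683 0.25696928] -90.23194050919744
```

View pics/t18.png

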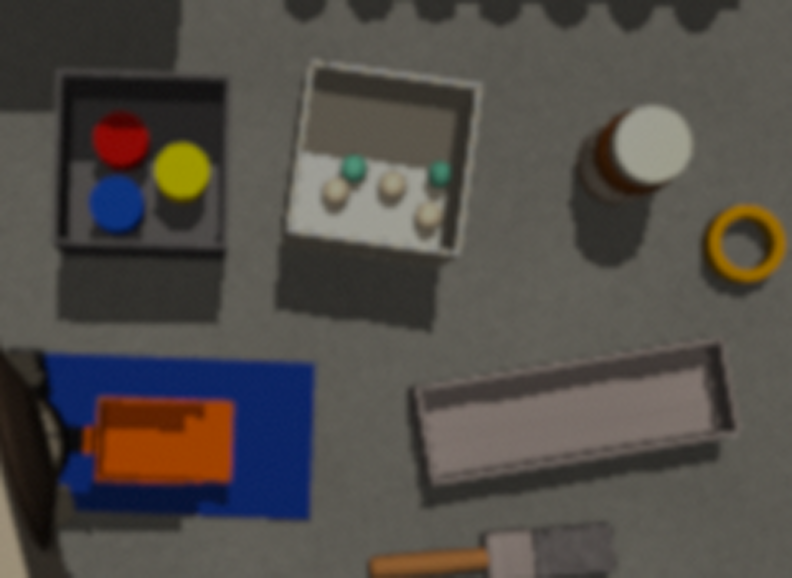

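View pics/s18.png

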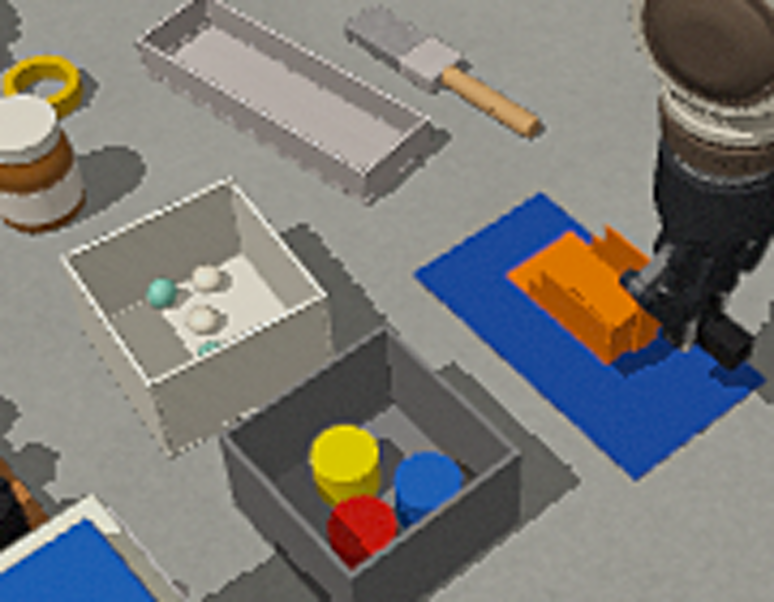

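Emit:
play_rows(
  deltas=[
    [0, 0, 12, 0, -1],
    [0, 0, 22, 0, -1],
    [0, 0, 27, 0, -1],
    [0, 0, 30, 0, -1],
    [0, 0, 31, 0, -1],
    [0, 0, 31, 0, -1],
    [0, 0, 30, 0, -1],
    [0, 0, 30, 0, -0.6],
    [0, 0, 30, 0, -0.2],
    [0, 0, 30, 0, 0.3],
    [0, 0, 30, 0, 1],
    [0, 0, 30, 0, 1],
    [0, 0, 30, 0, 1],
    [0, 0, 20, 0, 1],
    [0, 0, -10, 0, 1],
    [0, 0, -50, 0, 1],
    [0, 0, -90, 0, 1],
    [0, 0, -110, 0, 1],
    [0, 0, -110, 0, 1],
    [0, 0, -110, 0, 1],
  ],
)

```text
time: 25.4
ee_pos: [0.4198, 0.1284, 0.367]
ee_rot: [[-0.003, -1.0, 0.001], [-1.0, 0.003, 0.0], [-0.0, -0.001, -1.0]]
contact_force: [-0.4, 0.9, 0.3]
width: 0.0853
```

Run:
```python
from h import *
np.set_printoptions(precision=4,suppress=True)
o=bot.observe();print(o['time'],o['ee_pos'],o['contact_force'],o['width'])
c=capture('wrist');cv2.imwrite(f'pics/w19.png',c['pixels']);np.savez('w19.npz',**c)
c=capture('scene');cv2.imwrite(f'pics/s19.png',c['pixels'])
```

```text
25.4 [0.4198 0.1284 0.367 ] [-0.4309  0.9004  0.3104] 0.08528197978537232
```

View pics/w19.png

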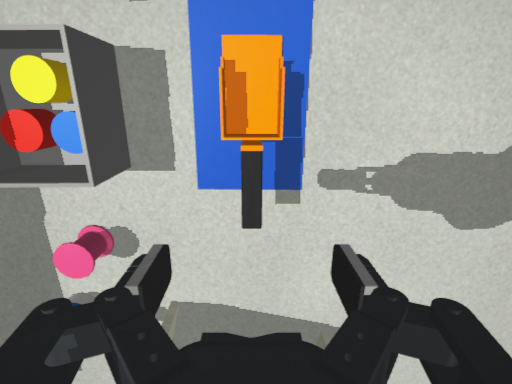

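View pics/s19.png

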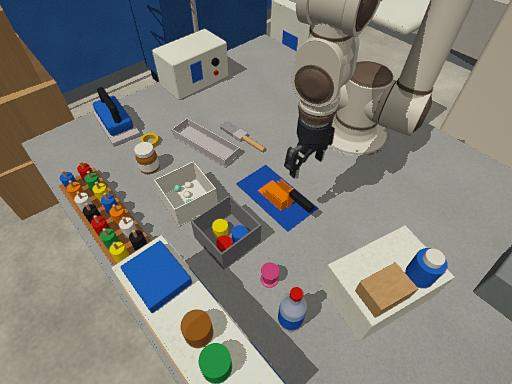

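The scoop lies flat on the mat: pan middle at about pixel (252,85) in the wrist view, with the mat spanning columns 195 to 305. The gripper is clear of it, and the tablets are in the hopper at about (185,190) in the scene view. I'm handing in the job.

Run:
```python
from h import *
c=np.load('w19.npz')
l=ray(c,[(221,35),(283,35)],.0045).mean(0);print('lip',l,'origin',l+[0,.0525])
print(bot.close_job())
```

```text
lip [ 0.41950794 -0.01943476] origin [0.41950794 0.03306524]
the job is handed in; nothing more can be done
None
```

The job is handed in, finished at about 25 s of the 72 s allowed; it reports no verdict.

**What I did:**
- I drew the scoop out by its pan, set it on the mat and took it again by the handle.
- One pass along the bin picked up all five tablets.
- The moves cannot tilt the tool. I tried pressing the handle down in the bin to tip the mouth up, with 35 N, but the scoop did not turn in the grip.
- So I carried the load level and emptied it with a quick forward-and-back stroke over the hopper, not by tilting the scoop.
- I then laid the scoop back on the mat and let go.

**What the last checks showed:**
- **Tablets:** the top view taken before the scoop was laid down showed all five inside the hopper and the bin empty. In the scene view the fifth is hidden behind the hopper's near wall.
- **Scoop:** it is flat on the mat. Its pan middle measures (0.4195, 0.033), within 1 mm of the measured mat centre at (0.4198, 0.033).
- **Gripper:** it is open and about 14 cm above the scoop handle, with the force reading near zero.
- **Other things on the table:** by eye they look unmoved; I did not measure them again.

No check failed. The camera views agreed to within about 1 to 3 mm.

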